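# Reagent bottles back on their saucers in order of size

### The arm

A 7-joint arm with a two-finger parallel gripper is mounted at the origin on the work surface. World frame = base frame: x ahead of the robot, y to its left, z up, the work surface at z = 0. Lengths are in mm, angles in rad, forces in N, time in s.
With the tool pointing down it reaches from about 350 to 900 mm from the base axis. Payload 19.9 kg.
Tool frame: the origin (TCP) lies on the mounting face of the last link; the fingertips stand 199 mm ahead of it and the grasp point (between the pads) lies 180 mm ahead of it (manip.tips_ahead is the distance from the TCP to the fingertips, in mm); z points along the fingers, y is the line along which they close (so a half turn about z gives the same grasp; the last joint's range is limited). The gripper opens to 94 mm and grips with 3 to 60 N. Pads are 16 mm wide; open, the fingers measure 119 mm over their backs; the gripper's body (75 mm by 177 mm) begins 78 mm behind the grasp point.
Start: joints at [1.232, 0.417, -0.01, 1.614, 0.005, 1.111, -0.053], TCP at [183.392, -597.483, 404.625] pointing down, gripper open.
Joint ranges: [-2.81, 2.81], [-0.39, 2.02], [-1.27, 1.25], [0.06, 2.57], [-1.19, 4.33], [0.19, 2], [-2.82, 2.82]. Speed limits (rad/s): [1.89, 1.89, 2.39, 2.39, 3.01, 3.01, 3.01].

### API

Orientations are given as a unit quaternion [w, x, y, z].
In Python, from cell import get_obs, cams, job_done, manip gives the robot as it stands. The module is installed in compiled form; this text tells all that it offers.
- The arm moves only by the shell command python3 -m crank 'ROWS'. ROWS is JSON, a list that holds one entry, the list of rows, each a list of 7 numbers: the shift along the tool's x, y, z in units of 30 mm (1.0 is 30 mm), then the turn, a rotation vector about the tool's x, y, z in degrees, then the opening, from -1 (shut) to 1 (fully open). In form: [[[x, y, z, wx, wy, wz, grip], ...]]. A call has 1 to 20 rows; each row shifts and turns the commanded pose from where the row before left it, along the tool's axes as they then stand; what a row does not reach is not made up. A row lasts 1/12 s, in which the tool goes at most 41.7 mm and 7.16 degrees, less where a joint would pass 70% of its speed; a pose out of reach is approached as far as the arm can. A call is refused whole if a number of a shift passes 1 or a number of a turn 7.16, either way. A call with a gripper value outside its range is refused whole. The fingers move at their own pace and stop on an object; the grip force is fixed at half the most. Time passes only in rows, so rows that do not move let the fingers close. It gives the time, the measured TCP pose, the force, the opening and the grip force at its end, in the units of the state.
- get_obs(): the state, without advancing time (a new reading comes with each control period).
- cams.get_image(name): name is "side" or "top"; returns (picture, depth): 400x640x3 uint8, red, green, blue; 400x640 float32, mm along the optical axis (not along the pixel's ray), 0 where there is no reading.
- cams.camera_info(name): a dict with "fx", "fy", "cx", "cy" (pixels), "eye" and "attitude" of the camera in the world. Camera axes: x right, y up, looking along -z (the intrinsics and any distortion apply to the point x, -y, -z); pixel columns grow to the right and rows downward; lengths in mm; the calibration is good to about 2 mm. A picture is of the moment at which its call begins. camera_info takes no time and is no camera call.
- job_done(): hands the job in; it is judged then, once.
The state is a dict: "t": time; "qpos": joint angles; "joint_vel": joint speeds; "joint_efforts": joint torques, N m; "tool_pos": TCP position; "eef_rot": TCP orientation; "wrist_force": force on the tool from outside, world axes, zero at the start; "ft_torque": the same for the moment, N m; "width": finger opening in mm; "grip_force": force on a finger pad.
Only numpy, scipy, OpenCV 4.12 (cv2) and the standard library are available. Lean on these libraries where they do the work, as an engineer would, in place of code of your own. Each camera call takes 0.05 s, during which the arm holds its last target. There are 200 camera calls.

### The job

Put the four amber reagent bottles back on the steel tray, each standing upright in the middle of its own drip saucer and lined up by size: the smallest (the immersion oil) on the saucer at the end nearest the microscope, then each next larger one, with the largest at the far end. Do not knock any bottle over on the way.

Things in the scene. Friction and masses are not known exactly. Their poses are not given: they have to be found in the camera images.
- bottle_30: Smallest amber bottle (30 ml), round, black cap, 33 mm diameter, 79 mm high; straight body up to 50 mm, then the shoulder; cap 22 mm wide, 15 mm high; about 55 g. Origin: centre of its underside, z up. Stands loose on the bench between robot and tray. Neighbours (bottles, beaker 68 mm, slide box 28 mm, petri dish 15 mm high) are 85 mm or more off, centre to centre.
- bottle_60: Second smallest amber bottle (60 ml), round, black cap, 39 mm diameter, 94 mm high; straight body up to 61 mm, then the shoulder; cap 24 mm wide, 16 mm high; about 100 g. Origin: centre of its underside, z up. Stands loose on the bench between robot and tray. Neighbours (bottles, beaker 68 mm, slide box 28 mm, petri dish 15 mm high) are 85 mm or more off, centre to centre.
- bottle_125: Second largest amber bottle (125 ml), round, black cap, 48 mm diameter, 112 mm high; straight body up to 74 mm, then the shoulder; cap 28 mm wide, 18 mm high; about 200 g. Origin: centre of its underside, z up. Stands loose on the bench between robot and tray. Neighbours (bottles, beaker 68 mm, slide box 28 mm, petri dish 15 mm high) are 85 mm or more off, centre to centre.
- bottle_250: Largest amber bottle (250 ml), round, black cap, 61 mm diameter, 138 mm high; straight body up to 93 mm, then the shoulder; cap 32 mm wide, 20 mm high; about 380 g. Origin: centre of its underside, z up. Stands loose on the bench between robot and tray. Neighbours (bottles, beaker 68 mm, slide box 28 mm, petri dish 15 mm high) are 85 mm or more off, centre to centre.
- saucer_1: Round white drip saucer, the leftmost (+y) of the row of four; fixed in a shallow steel tray. 86 mm across, flat inner floor 80 mm across. Origin: centre of its underside; inner floor 4 mm, rim 8 mm above it. x points across the tray, away from the robot; y along the row, to the left. Saucers are 87 to 97 mm apart; tray lip 12 mm above the bench.
- saucer_2: Round white drip saucer, second from the left (+y); fixed in a shallow steel tray. 86 mm across, flat inner floor 80 mm across. Origin: centre of its underside; inner floor 4 mm, rim 8 mm above it. x points across the tray, away from the robot; y along the row, to the left. Saucers are 87 to 97 mm apart; tray lip 12 mm above the bench.
- saucer_3: Round white drip saucer, third from the left (+y); fixed in a shallow steel tray. 86 mm across, flat inner floor 80 mm across. Origin: centre of its underside; inner floor 4 mm, rim 8 mm above it. x points across the tray, away from the robot; y along the row, to the left. Saucers are 87 to 97 mm apart; tray lip 12 mm above the bench.
- saucer_4: Round white drip saucer, the rightmost (-y) of the row of four; fixed in a shallow steel tray. 86 mm across, flat inner floor 80 mm across. Origin: centre of its underside; inner floor 4 mm, rim 8 mm above it. x points across the tray, away from the robot; y along the row, to the left. Saucers are 87 to 97 mm apart; tray lip 12 mm above the bench.
- microscope_front (a point): White microscope, black stage, two eyepieces, 0.25 m by 0.16 m in plan, 0.4 m high, fixed. This point: middle of the front edge of its base, at bench height, on the robot's side. It stands beyond the left (+y) or the right (-y) end of the row of saucers; a grey boxy centrifuge with a round lid, 0.20 m high, stands beyond the other end.

How it is judged:
By the outcome, as a careful person would: the job done as asked, in the order asked, and still so for the second after the job is handed in, with the robot touching nothing.
It also fails if it takes over 102 s, if anything falls off the work surface, if the arm or the gripper's body presses on something with over 40 N, if the wrist force passes 120 N, or if a joint passes its speed limit or range.

## Working session

There is one attempt and no reset: what is moved stays moved. The work goes in short steps, Python scripts to look and compute and a shell command to move; the robot and the scene stay as the last step left them, time stands still between calls to the robot, and variables do not carry over. Pictures are saved under pics/ and viewed, at most 14 in all, crops included, and the job is handed in when it is done.

```bash
mkdir -p pics
python3 - <<'E'
from cell import get_obs,cams,manip
import cv2,numpy as np
print(get_obs())
for n in("top","side"):
    im,d=cams.get_image(n); print(n,cams.camera_info(n))
    cv2.imwrite(f"pics/{n}0.png",im[:,:,::-1]); np.save(f"pics/{n}0.npy",d)
E
```

```text
{'t': 0.0, 'qpos': array([ 1.23149251,  0.41796658, -0.01029103,  1.61417396,  0.00472896,
        1.11069265, -0.05299547]), 'joint_vel': array([-4.69647792e-04, -2.13226974e-04, -8.77020609e-04,  2.83625029e-04,
        8.12389559e-04, -1.12341906e-03, -2.11032266e-05]), 'joint_efforts': array([-2.14358071e-03, -8.51245594e+01,  6.37269840e-01, -4.25990903e+01,
       -4.89940471e-02,  1.87052944e-02,  6.92213894e-05]), 'tool_pos': array([ 183.34433707, -597.36157221,  404.02990754]), 'eef_rot': array([-5.90156604e-04,  9.88933304e-01,  1.48359529e-01, -1.50159215e-04]), 'wrist_force': array([1.02390475, 0.09320491, 0.05056505]), 'ft_torque': array([ 0.00067118,  0.02722937, -0.00698929]), 'grip_force': 0.0, 'width': 93.87876185920236}
top {'fx': 485.8377188787089, 'fy': 485.8377188787089, 'cx': 323.1668165579691, 'cy': 197.34794826614382, 'eye': array([ 450.85196563,  -26.4740638 , 1361.88335299]), 'attitude': array([-0.70103319, -0.02156178,  0.01623023,  0.71261781])}
side {'fx': 387.45322592561837, 'fy': 387.45322592561837, 'cx': 329.2680874489486, 'cy': 193.03903185055182, 'eye': array([ -0.91097773, 655.48777478, 651.3528986 ]), 'attitude': array([-0.27737811, -0.1446843 ,  0.42256276,  0.85062833])}
```

View pics/top0.png

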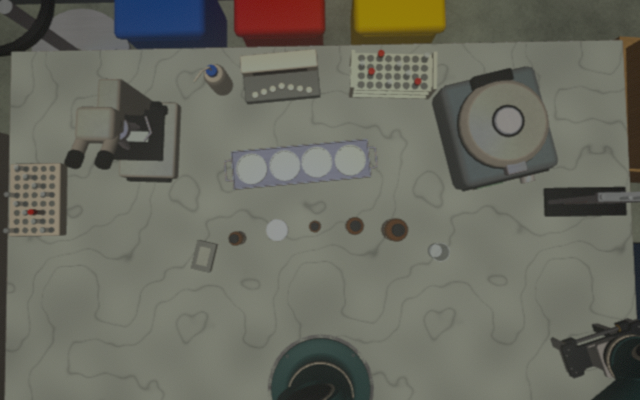

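View pics/side0.png

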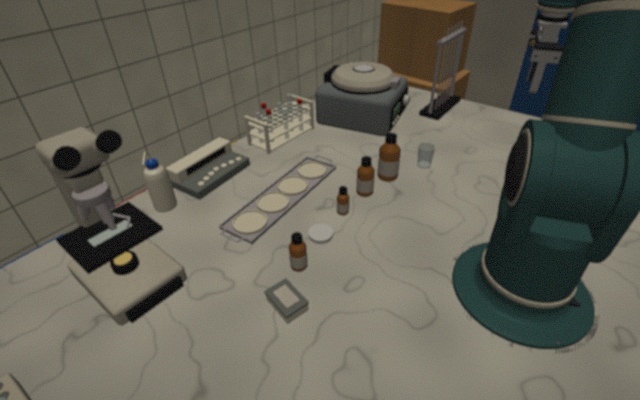

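The top view shows the microscope at left (+y), so the order from the left is 30, 60, 125, 250. The bottles are at 60 (237,238), 30 (315,226), 125 (355,226) and 250 (395,230), with the petri dish at (276,230). The saucers are at (251,169), (285,165), (317,163) and (350,160). The side view agrees: 60 (298,253), 30 (343,201), 125 (366,177), 250 (389,158).

```bash
cat > h.py <<'E'
import numpy as np,cv2
from cell import cams,get_obs
from scipy.spatial.transform import Rotation as R
def rays(n,uv):
    c=cams.camera_info(n);uv=np.atleast_2d(uv).astype(float)
    d=np.c_[(uv[:,0]-c['cx'])/c['fx'],-(uv[:,1]-c['cy'])/c['fy'],-np.ones(len(uv))]
    return np.array(c['eye']),d@R.from_quat(c['attitude'],scalar_first=True).as_matrix().T
def onz(n,uv,z):
    e,d=rays(n,uv);return e+d*((z-e[2])/d[:,2])[:,None]
def cloud(n,D):
    v,u=np.mgrid[:400,:640];e,d=rays(n,np.c_[u.ravel(),v.ravel()])
    return (e+d*D.ravel()[:,None]).reshape(400,640,3)
def proj(n,P):
    c=cams.camera_info(n);p=(np.atleast_2d(P)-c['eye'])@R.from_quat(c['attitude'],scalar_first=True).as_matrix()
    return np.c_[c['cx']-c['fx']*p[:,0]/p[:,2],c['cy']+c['fy']*p[:,1]/p[:,2]]
E
python3 - <<'E'
from h import *
im=cv2.imread('pics/top0.png').astype(int);D=np.load('pics/top0.npy');C=cloud('top',D)
sd=cv2.imread('pics/side0.png').astype(int);CS=cloud('side',np.load('pics/side0.npy'))
print('bench z',np.median(C[280:320,200:260,2]))
# saucers: bright blobs in tray
g=im.min(2);m=((g>150)).astype(np.uint8);
print('bright levels',g[165,285],g[169,236],g[200,300])
thr=(g[165,285]+g[169,236])/2;m=np.zeros_like(g,np.uint8);m[140:250,225:375]=(g[140:250,225:375]>thr)
for c in cv2.findContours(m,0,1)[0]:
    if cv2.contourArea(c)>200:
        e=cv2.fitEllipse(c);print('saucer',np.round(e[0],1),np.round(e[1],1),onz('top',[e[0]],9)[0].round(1), 'z',C[int(e[0][1]),int(e[0][0]),2].round(1))
# bottles
for n,(u,v),s,h,H in(('30',(315,226),(343,201),79,50),('60',(237,238),(298,253),94,61),('125',(355,226),(366,177),112,74),('250',(395,230),(389,158),138,93)):
    q=C[v-25:v+25,u-18:u+18];z=q[...,2];k=z>h-12;print(n,'ztop',z.max().round(1),k.sum(),'cap depth',q[k].mean(0).round(1))
    a=im[v-25:v+25,u-18:u+18].max(2)<45
    # caps dark mask
    n_,lab,st,ce=cv2.connectedComponentsWithStats(a.astype(np.uint8))
    for i in range(1,n_):
        if st[i,4]>15: print('  dark',st[i,4],onz('top',ce[i]+[u-18,v-25],h)[0].round(1))
    # side cap
    q=CS[s[1]-45:s[1]+25,s[0]-20:s[0]+20];k=(q[...,2]>h-11)&(q[...,2]<h+10)&(np.hypot(*(q[...,:2]-C[v,u,:2]).transpose(2,0,1))<45)
    print('  side',k.sum(),q[k].mean(0).round(1))
E
```

```text
bench z 0.16900626151232245
bright levels 146 126 112
saucer [276.4 229.6] [19.2 19.5] [435.7 114.6   9. ] z 13.0
saucer [251.5 168.9] [26.6 28.2] [606.5 182.5   9. ] z 13.5
saucer [284.5 165.4] [27.3 28.4] [614.6  89.9   9. ] z 8.2
saucer [316.4 162.3] [27.2 28.7] [6.22e+02 4.00e-01 9.00e+00] z 6.8
saucer [349.4 160.4] [26.4 28.5] [625.5 -92.    9. ] z 6.1
30 ztop 1361.9 63 cap depth [444.7   2.1 261.7]
  side 58 [440.5  11.8  75.3]
60 ztop 1361.9 84 cap depth [418.7 191.9 228.9]
  side 103 [411.8 223.5  90.5]
125 ztop 1361.9 97 cap depth [444.5 -95.  189.2]
  side 74 [439.7 -94.  108.1]
250 ztop 1361.9 136 cap depth [ 432.9 -196.8  201. ]
  side 79 [ 428.  -199.8  134.3]
```

Run:
```python
from h import *
im=cv2.imread('pics/top0.png');D=np.load('pics/top0.npy');C=cloud('top',D)
sd=cv2.imread('pics/side0.png')
B=(('30',(315,226),79),('60',(237,238),94),('125',(355,226),112),('250',(395,230),138))
row=[]
for n,(u,v),h in B:
    q=C[v-25:v+25,u-18:u+18];z=q[...,2];k=(z>h-10)&(z<h+25);print(n,k.sum(),'depthcap',np.median(q[k],0).round(1))
    row.append(cv2.resize(im[v-20:v+20,u-20:u+20],None,fx=5,fy=5,interpolation=0))
row2=[cv2.resize(sd[y-25:y+25,x-25:x+25],None,fx=4,fy=4,interpolation=0) for x,y in((343,198),(298,252),(366,175),(389,158))]
cv2.imwrite('pics/crops.png',cv2.convertScaleAbs(np.vstack([np.hstack(row),np.hstack(row2)]),alpha=1.6))
```

```text
30 53 depthcap [444.2   7.9  78.6]
60 72 depthcap [414.1 218.7  93.7]
125 90 depthcap [ 444.  -100.4  112.2]
250 128 depthcap [ 431.3 -206.3  138.3]
```

View pics/crops.png

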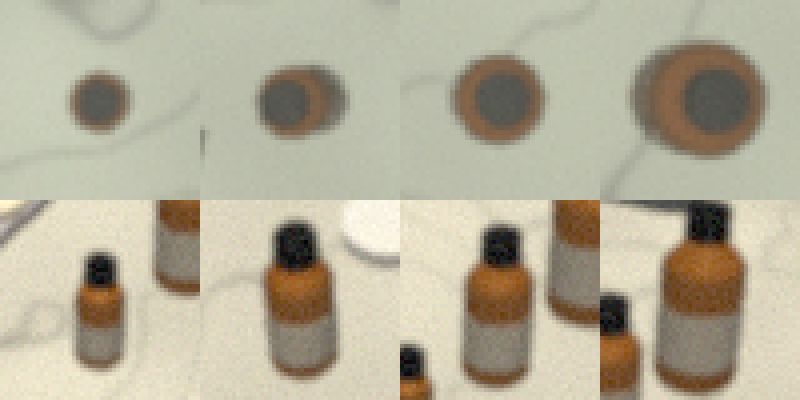

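The crops show the caps as dark discs: top row at about 30 (314,226), 60 (233.5,238), 125 (355,226) and 250 (398,229.5). Next I'll compute the cap centres by mask and check them against the side view.

```bash
cat > meas.py <<'E'
from h import *
def disc(im,uv,r=20,):
    g=cv2.resize(im[uv[1]-r:uv[1]+r,uv[0]-r:uv[0]+r].astype(np.float32),None,fx=4,fy=4,interpolation=cv2.INTER_LINEAR)
    return g
def cap(n,im,uv,P,h,dia,r=10):
    # darkest-red blob near uv
    u,v=map(int,np.round(uv));g=im[v-r:v+r+1,u-r:u+r+1,2].astype(np.float32)
    g=cv2.resize(g,None,fx=4,fy=4,interpolation=cv2.INTER_CUBIC)
    lo=np.percentile(g,2);k=(g<lo+18).astype(np.uint8)
    N,l,s,c=cv2.connectedComponentsWithStats(k);i=1+np.argmax(s[1:,4])
    p=(c[i]+.5)/4-.5+[u-r,v-r]
    return p,s[i,4]/16
E
python3 - <<'E'
from meas import *
im=cv2.imread('pics/top0.png');sd=cv2.imread('pics/side0.png')
for n,uv,h,hc,dia,s in(('30',(314,226),79,15,22,(343,191)),('60',(233.5,238),94,16,24,(296,239)),('125',(355,226),112,18,28,(366,161)),('250',(398,229.5),138,20,32,(391,140))):
    p,a=cap('top',im,uv,0,h,dia);w=onz('top',[p],h)[0]
    f=485.8/(1362-h);print(n,p.round(1),'dia',(2*np.sqrt(a/np.pi)/f).round(1),w.round(1))
    p2,a2=cap('side',sd,s,0,h,dia);q=proj('side',[w-[0,0,hc/2]])[0]
    print('   side cap seen',p2.round(1),'predicted',q.round(1),'world',onz('side',[p2],h-hc/2)[0].round(1))
S=np.array([[606.5,182.5],[614.6,89.9],[622,.4],[625.5,-92]])
print(proj('side',np.c_[S,[9]*4]).round(1))
b=sd.min(2)
for c in proj('side',np.c_[S,[9]*4]):
    u,v=c.round().astype(int);mm=np.zeros_like(b);k=(b>b[v,u]-18).astype(np.uint8);k=k[v-22:v+23,u-28:u+29].copy()
    N,l,s,ce=cv2.connectedComponentsWithStats(k);i=l[22,28];print(ce[i].round(1)+[u-28,v-22],s[i],onz('side',[ce[i]+[u-28,v-22]],9)[0].round(1))
print(get_obs()['eef_rot'], R.from_quat(get_obs()['eef_rot'],scalar_first=True).as_matrix().round(4))
E
```

```text
30 [314.4 226. ] dia 24.6 [444.4   7.   79. ]
   side cap seen [342.6 190.5] predicted [342.7 189.3] world [441.8  11.2  71.5]
60 [233.7 238.3] dia 26.6 [415.9 217.2  94. ]
   side cap seen [296.4 238.6] predicted [297.1 236.4] world [412.8 223.2  86. ]
125 [355.3 225.5] dia 30.4 [444.2 -98.9 112. ]
   side cap seen [365.8 161.6] predicted [365.8 160.4] world [441.1 -94.2 103. ]
250 [397.9 229.6] dia 34.5 [ 432.2 -204.1  138. ]
   side cap seen [390.4 138.2] predicted [390.2 137.5] world [ 429.9 -201.3  128. ]
[[250.2 220.6]
 [273.  201.1]
 [292.7 184.3]
 [311.9 169.4]]
[249.8 221.3] [  3  13  54  20 628] [605.3 185.    9. ]
[271.8 202.1] [  0  14  57  18 550] [614.2  95.    9. ]
[293.3 184.9] [  3  15  51  16 453] [618.9   1.5   9. ]
[310.5 169.8] [  5  16  42  14 360] [627.5 -87.6   9. ]
[-5.23617989e-04  9.88933680e-01  1.48357304e-01 -1.11091538e-04] [[ 9.560e-01  2.934e-01 -4.000e-04]
 [ 2.934e-01 -9.560e-01  1.000e-03]
 [-1.000e-04 -1.100e-03 -1.000e+00]]
```

```bash
python3 -m crank '[[[0,0,0,0,0,-7.1,1],[0,0,0,0,0,-7.1,1],[0,0,0,0,0,-7.1,1],[0,0,0,0,0,-7.1,1],[0,0,0,0,0,-7.1,1],[0,0,0,0,0,-7.1,1],[0,0,0,0,0,-7.1,1],[0,0,0,0,0,-7.1,1],[0,0,0,0,0,-7.1,1],[0,0,0,0,0,-7.1,1],[0,0,0,0,0,-1.9,1],[0,0,0,0,0,0,1]]]'
```

```text
t: 1.1
tool_pos: [183.2, -597.5, 404.3]
eef_rot: [-0.0, 0.707, 0.707, 0.0]
wrist_force: [-0.3, -0.3, 0.5]
width: 93.8
grip_force: 0.0
```

```bash
cat >> h.py <<'E'
def st(tx=None,ty=None,gz=None):
    o=get_obs();p=o['tool_pos'];M=R.from_quat(o['eef_rot'],scalar_first=True).as_matrix()
    print('t%.2f'%o['t'],p.round(1),'gz %.1f'%(p[2]-180),M.round(3).tolist(),'w%.1f F%.1f'%(o['width'],o['grip_force']),o['wrist_force'].round(1))
    g=p+180*M[:,2]
    if tx is not None: print('shift',(M.T@(np.array([tx,ty,gz if gz else g[2]])-g)/30).round(2), 'grasp pt',g.round(1))
E
python3 -c "
from h import *;st(444,8)"
```

```text
t1.10 [ 183.2 -597.5  404.3] gz 224.3 [[-0.001, 1.0, -0.0], [1.0, 0.001, 0.001], [0.001, -0.0, -1.0]] w93.8 F0.0 [-0.3 -0.3  0.5]
shift [2.017e+01 8.710e+00 1.000e-02] grasp pt [ 183.2 -597.3  224.3]
```

```bash
python3 -m crank '[[[0.5,0.2,0,0,0,0,1],[1,0.44,0,0,0,0,1],[1,0.44,0,0,0,0,1],[1,0.44,0,0,0,0,1],[1,0.44,0,0,0,0,1],[1,0.44,0,0,0,0,1],[1,0.44,0,0,0,0,1],[1,0.44,0,0,0,0,1],[1,0.44,0,0,0,0,1],[1,0.44,0,0,0,0,1],[1,0.44,0,0,0,0,1],[1,0.44,0,0,0,0,1],[1,0.44,0,0,0,0,1],[1,0.44,0,0,0,0,1],[1,0.44,0,0,0,0,1],[1,0.44,0,0,0,0,1],[1,0.44,0,0,0,0,1],[1,0.44,0,0,0,0,1],[1,0.44,0,0,0,0,1],[1,0.44,0,0,0,0,1]]]'
python3 -m crank '[[[0.67,0.15,0,0,0,0,1],[0,0,0.5,0,0,0,1],[0,0,1,0,0,0,1],[0,0,1,0,0,0,1],[0,0,0.5,0,0,0,1],[0,0,0,0,0,0,1],[0,0,0,0,0,0,1]]]'
python3 -c "
from h import *;st(444,8,30)
im,d=cams.get_image('side');q=proj('side',[[444,8,40]])[0].astype(int)
cv2.imwrite('pics/s1.png',cv2.resize(im[q[1]-100:q[1]+50,q[0]-80:q[0]+80,::-1],None,fx=4,fy=4))"
```

```text
t: 2.77
tool_pos: [440.8, -11.1, 404.8]
eef_rot: [0.0, 0.708, 0.706, 0.0]
wrist_force: [1.0, -1.7, -1.0]
width: 94.0
grip_force: 0.0
t: 3.35
tool_pos: [445.1, 7.6, 314.6]
eef_rot: [-0.001, 0.708, 0.707, -0.0]
wrist_force: [-0.3, 0.3, 0.2]
width: 94.4
grip_force: 0.0
t3.35 [445.1   7.6 314.6] gz 134.6 [[0.001, 1.0, -0.001], [1.0, -0.001, 0.001], [0.001, -0.001, -1.0]] w94.4 F0.0 [-0.3  0.3  0.2]
shift [ 0.01 -0.02  3.49] grasp pt [444.8   7.7 134.6]
```

View pics/s1.png

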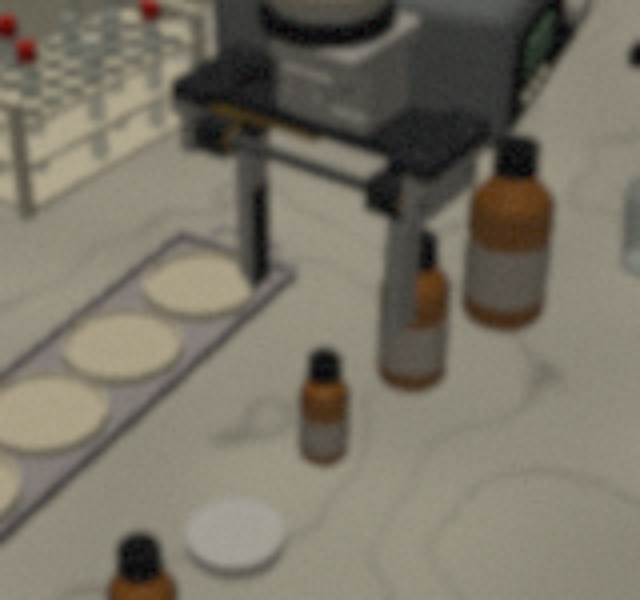

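The fingers straddle the 30 ml bottle (cap at crop 323,360, fingertips at 258,275 and 405,365), centred to within about 4 mm. I'll go down and grip.

```bash
python3 -m crank '[[[0.03,0,0.5,0,0,0,1],[0,0,0.7,0,0,0,1],[0,0,0.7,0,0,0,1],[0,0,0.7,0,0,0,1],[0,0,0.5,0,0,0,1],[0,0,0.35,0,0,0,1],[0,0,0,0,0,0,1],[0,0,0,0,0,0,-1],[0,0,0,0,0,0,-1],[0,0,0,0,0,0,-1],[0,0,0,0,0,0,-1],[0,0,0,0,0,0,-1],[0,0,0,0,0,0,-1],[0,0,0,0,0,0,-1],[0,0,0,0,0,0,-1]]]'
```

```text
t: 4.65
tool_pos: [445.1, 8.3, 211.2]
eef_rot: [-0.0, 0.707, 0.707, 0.0]
wrist_force: [-0.2, -0.8, 0.1]
width: 44.4
grip_force: 0.0
```

```bash
python3 -m crank '[[[0,0,0,0,0,0,-1],[0,0,0,0,0,0,-1],[0,0,0,0,0,0,-1],[0,0,0,0,0,0,-1],[0,0,0,0,0,0,-1],[0,0,-0.2,0,0,0,-1],[0,0,-0.4,0,0,0,-1],[0,0,-0.5,0,0,0,-1],[0,0,-0.4,0,0,0,-1],[0,0,0,0,0,0,-1],[0,0,0,0,0,0,-1]]]'
python3 -c "
from h import *;st(607,183)
im,d=cams.get_image('side');q=proj('side',[[444,8,40]])[0].astype(int)
cv2.imwrite('pics/s2.png',cv2.resize(im[q[1]-100:q[1]+50,q[0]-80:q[0]+80,::-1],None,fx=4,fy=4))"
```

```text
t: 5.57
tool_pos: [445.3, 8.1, 257.0]
eef_rot: [0.001, 0.708, 0.707, 0.0]
wrist_force: [0.2, -0.1, -0.9]
width: 32.6
grip_force: 30.0
t5.57 [445.3   8.1 257. ] gz 77.0 [[0.001, 1.0, 0.002], [1.0, -0.001, -0.001], [-0.001, 0.002, -1.0]] w32.6 F30.0 [ 0.2 -0.1 -0.9]
shift [5.84 5.37 0.01] grasp pt [445.6   8.   77. ]
```

View pics/s2.png

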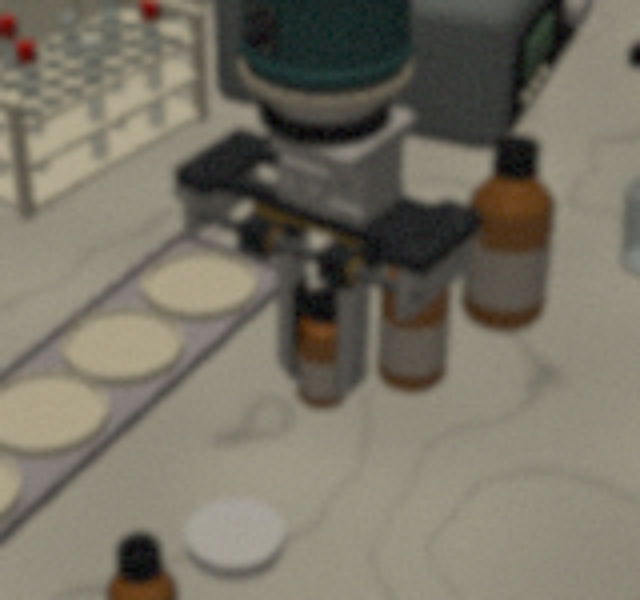

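Bottle held upright (width 32.6). Carrying it to saucer 1.

```bash
python3 -m crank '[[[0.15,0.14,0,0,0,0,-1],[0.3,0.27,0,0,0,0,-1],[0.5,0.46,0,0,0,0,-1],[0.65,0.6,0,0,0,0,-1],[0.65,0.6,0,0,0,0,-1],[0.65,0.6,0,0,0,0,-1],[0.65,0.6,0,0,0,0,-1],[0.65,0.6,0,0,0,0,-1],[0.6,0.57,0,0,0,0,-1],[0.5,0.46,0,0,0,0,-1],[0.35,0.32,0,0,0,0,-1],[0.2,0.18,0,0,0,0,-1],[0.13,0.1,0,0,0,0,-1],[0,0,0.3,0,0,0,-1],[0,0,0.4,0,0,0,-1],[0,0,0.3,0,0,0,-1],[0,0,0.1,0,0,0,-1],[0,0,0,0,0,0,-1],[0,0,0,0,0,0,-1]]]'
python3 -c "
from h import *;st(607,183)
c=cloud('side',np.median([cams.get_image('side')[1] for _ in range(2)],0))
D=np.load('pics/top0.npy');C=cloud('top',D)
for s in ((251,169),(285,165),(316,162),(349,160)): print(np.median(C[s[1]-7:s[1]+8,s[0]-7:s[0]+8,2]))
"
```

```text
t: 7.2
tool_pos: [610.1, 187.4, 223.0]
eef_rot: [-0.0, 0.707, 0.707, -0.0]
wrist_force: [0.2, 0.8, 0.1]
width: 32.7
grip_force: 30.0
t7.20 [610.1 187.4 223. ] gz 43.0 [[0.001, 1.0, -0.0], [1.0, -0.001, -0.0], [-0.0, -0.0, -1.0]] w32.7 F30.0 [0.2 0.8 0.1]
shift [-0.15 -0.1   0.  ] grasp pt [610.  187.4  43. ]
8.023552906306577
7.9870656668199445
8.25977768592702
8.398055434616253
```

```bash
python3 -m crank '[[[-0.07,-0.05,0,0,0,0,-1],[-0.06,-0.04,0,0,0,0,-1],[0,0,0.07,0,0,0,-1],[0,0,0,0,0,0,-1],[0,0,0,0,0,0,-1]]]'; python3 -m crank '[[[0,0,0.05,0,0,0,-1],[0,0,0,0,0,0,-1],[0,0,0,0,0,0,-1]]]'
```

```text
t: 7.72
tool_pos: [607.5, 183.7, 221.0]
eef_rot: [-0.0, 0.707, 0.707, -0.0]
wrist_force: [0.2, -0.5, -0.2]
width: 32.4
grip_force: 30.0
t: 7.97
tool_pos: [607.5, 183.8, 219.4]
eef_rot: [-0.0, 0.707, 0.707, -0.0]
wrist_force: [0.2, -0.7, -0.3]
width: 32.8
grip_force: 30.0
```

```bash
python3 -m crank '[[[0,0,0.04,0,0,0,-1],[0,0,0,0,0,0,-1],[0,0,0,0,0,0,-1]]]'; python3 -m crank '[[[0,0,0.03,0,0,0,-1],[0,0,0,0,0,0,-1],[0,0,0,0,0,0,-1]]]'
```

```text
t: 8.22
tool_pos: [607.5, 183.9, 219.1]
eef_rot: [0.0, 0.707, 0.707, 0.0]
wrist_force: [-5.2, -2.5, 13.5]
width: 32.6
grip_force: 30.0
t: 8.47
tool_pos: [607.5, 184.0, 219.1]
eef_rot: [0.0, 0.707, 0.707, 0.0]
wrist_force: [-10.7, -4.5, 27.3]
width: 32.8
grip_force: 30.0
```

Contact: the saucer floor is about 8 mm up. I'll ease off, release and lift.

```bash
python3 -m crank '[[[0,0,-0.05,0,0,0,-1],[0,0,0,0,0,0,-1],[0,0,0,0,0,0,-0.2],[0,0,0,0,0,0,-0.1],[0,0,0,0,0,0,0],[0,0,0,0,0,0,0.2],[0,0,0,0,0,0,0.4],[0,0,0,0,0,0,0.6],[0,0,0,0,0,0,0.8],[0,0,0,0,0,0,1],[0,0,0,0,0,0,1],[0,0,0,0,0,0,1],[0,0,-0.5,0,0,0,1],[0,0,-1,0,0,0,1],[0,0,-1,0,0,0,1],[0,0,-1,0,0,0,1],[0,0,-0.5,0,0,0,1]]]'
python3 -m crank '[[[0,-0.5,0,0,0,0,1],[0,-1,0,0,0,0,1],[0,-1,0,0,0,0,1],[0,-1,0,0,0,0,1],[0,-1,0,0,0,0,1],[0.2,-0.9,0,0,0,0,1],[0.5,-0.6,0,0,0,0,1],[0.4,-0.4,0,0,0,0,1],[0.1,0,0,0,0,0,1],[0,0,0,0,0,0,1],[0,0,0,0,0,0,1]]]'
cat > chk.py <<'E'
from meas import *
import sys
S={'30':(607.5,183,79,22,15),'60':(614,90,94,24,16),'125':(620.3,.5,112,28,18),'250':(626.8,-91.7,138,32,20)}
n=sys.argv[1];x,y,h,dia,hc=S[n]
for c,z in(('top',h+8),('side',h+8-hc/2)):
    im=cams.get_image(c)[0][:,:,::-1].copy();cv2.imwrite(f'pics/{c}_{n}.png',im)
    uv=proj(c,[[x,y,z]])[0];p,a=cap(c,im,uv,0,h,dia)
    print(c,'pred',uv.round(1),'seen',p.round(1),'area',a,'world',onz(c,[p],z)[0].round(1),'dev',(onz(c,[p],z)[0][:2]-[x,y]).round(1))
E
python3 chk.py 30; python3 -c "
from h import *;st(414.5,219,37)"
```

```text
t: 9.88
tool_pos: [607.7, 184.3, 343.8]
eef_rot: [0.001, 0.707, 0.707, 0.002]
wrist_force: [0.8, 0.2, -0.7]
width: 93.9
grip_force: 0.0
t: 10.8
tool_pos: [416.0, 219.7, 339.5]
eef_rot: [0.0, 0.707, 0.707, 0.0]
wrist_force: [-0.3, -0.1, -1.0]
width: 94.0
grip_force: 0.0
top pred [246.7 165.2] seen [247.8 165.7] area 56.8125 world [606.  180.3  87. ] dev [-1.5 -2.7]
side pred [245.9 198.5] seen [245.8 199.7] area 37.5625 world [604.1 186.3  79.5] dev [-3.4  3.3]
t10.90 [416.1 219.3 339.1] gz 159.1 [[0.002, 1.0, -0.0], [1.0, -0.002, 0.0], [0.0, -0.0, -1.0]] w94.1 F0.0 [-0.3  0.2 -1.2]
shift [-0.01 -0.05  4.07] grasp pt [416.1 219.3 159.1]
```

The 30 ml bottle sits on saucer 1 within about 2 mm in both views. Next is the 60.

```bash
python3 -m crank '[[[-0.01,-0.04,0.5,0,0,0,1],[0,0,0.8,0,0,0,1],[0,0,0.8,0,0,0,1],[0,0,0.8,0,0,0,1],[0,0,0.7,0,0,0,1],[0,0,0.4,0,0,0,0.8],[0,0,0.1,0,0,0,0.5],[0,0,0,0,0,0,-1],[0,0,0,0,0,0,-1],[0,0,0,0,0,0,-1],[0,0,0,0,0,0,-1],[0,0,0,0,0,0,-1],[0,0,0,0,0,0,-1],[0,0,0,0,0,0,-1],[0,0,0,0,0,0,-1],[0,0,0,0,0,0,-1],[0,0,0,0,0,0,-1],[0,0,0,0,0,0,-1],[0,0,0,0,0,0,-1]]]'
```

```text
t: 12.48
tool_pos: [414.5, 219.6, 216.3]
eef_rot: [0.0, 0.707, 0.707, 0.0]
wrist_force: [-0.4, -1.0, 7.3]
width: 38.4
grip_force: 30.0
```

```bash
python3 -m crank '[[[0,0,-0.2,0,0,0,-1],[0,0,-0.4,0,0,0,-1],[0,0,-0.4,0,0,0,-1],[0,0,-0.2,0,0,0,-1],[-0.13,0.2,0,0,0,0,-1],[-0.26,0.4,0,0,0,0,-1],[-0.38,0.6,0,0,0,0,-1],[-0.45,0.7,0,0,0,0,-1],[-0.51,0.8,0,0,0,0,-1],[-0.51,0.8,0,0,0,0,-1],[-0.51,0.8,0,0,0,0,-1],[-0.51,0.8,0,0,0,0,-1],[-0.38,0.6,0,0,0,0,-1],[-0.26,0.4,0,0,0,0,-1],[-0.19,0.3,0,0,0,0,-1],[-0.13,0.2,0,0,0,0,-1],[-0.06,0.08,0,0,0,0,-1],[0,0,0.2,0,0,0,-1],[0,0,0,0,0,0,-1],[0,0,0,0,0,0,-1]]]'
```

```text
t: 14.15
tool_pos: [614.0, 91.7, 245.5]
eef_rot: [-0.0, 0.707, 0.707, -0.0]
wrist_force: [0.1, -0.1, -1.2]
width: 38.8
grip_force: 30.0
```

Down 21.3 mm to contact at about 224.2.

```bash
python3 -m crank '[[[0,0.02,0.2,0,0,0,-1],[0,0,0.25,0,0,0,-1],[0,0,0.15,0,0,0,-1],[0,0,0.05,0,0,0,-1],[0,0,0.03,0,0,0,-1],[0,0,0,0,0,0,-1],[0,0,0,0,0,0,-1]]]'; python3 -m crank '[[[0,0,0.04,0,0,0,-1],[0,0,0,0,0,0,-1],[0,0,0,0,0,0,-1]]]'
```

```text
t: 14.73
tool_pos: [615.3, 91.1, 225.7]
eef_rot: [-0.0, 0.707, 0.707, 0.0]
wrist_force: [0.3, -0.0, -1.3]
width: 38.6
grip_force: 30.0
t: 14.98
tool_pos: [615.3, 91.0, 224.4]
eef_rot: [0.0, 0.707, 0.707, 0.0]
wrist_force: [-0.3, 0.9, -0.7]
width: 38.4
grip_force: 30.0
```

Just above contact, so one small step then release. The next bottle (125) is at about (443.5,-98), and I'll stop the lift there to check.

```bash
python3 -m crank '[[[0,0,0.02,0,0,0,-1],[0,0,0,0,0,0,-1],[0,0,0,0,0,0,-0.1],[0,0,0,0,0,0,0],[0,0,0,0,0,0,0.2],[0,0,0,0,0,0,0.4],[0,0,0,0,0,0,0.6],[0,0,0,0,0,0,0.8],[0,0,0,0,0,0,1],[0,0,0,0,0,0,1],[0,0,-0.5,0,0,0,1],[0,0,-1,0,0,0,1],[0,0,-1,0,0,0,1],[0,0,-1,0,0,0,1],[0,0,-1,0,0,0,1],[0,0,-0.3,0,0,0,1]]]'
python3 -m crank '[[[-0.3,-0.5,0,0,0,0,1],[-0.6,-0.9,0,0,0,0,1],[-0.9,-0.9,0,0,0,0,1],[-1,-0.9,0,0,0,0,1],[-1,-0.8,0,0,0,0,1],[-1,-0.7,0,0,0,0,1],[-0.8,-0.6,0,0,0,0,1],[-0.5,-0.4,0,0,0,0,1],[-0.15,0,0,0,0,0,1],[0,0,0,0,0,0,1],[0,0,0,0,0,0,1]]]'
python3 chk.py 60; python3 -c "
from h import *;st(444,-97,45)"
```

```text
t: 16.32
tool_pos: [615.6, 91.7, 373.4]
eef_rot: [0.002, 0.707, 0.707, 0.002]
wrist_force: [0.6, 1.0, 0.3]
width: 94.4
grip_force: 0.0
t: 17.23
tool_pos: [444.6, -95.8, 368.2]
eef_rot: [0.0, 0.707, 0.707, 0.0]
wrist_force: [0.7, 0.0, -0.2]
width: 94.1
grip_force: 0.0
top pred [281.4 161.4] seen [281.3 161.4] area 75.125 world [613.9  90.1 102. ] dev [-0.1  0.1]
side pred [269.9 175. ] seen [269.  176.2] area 40.6875 world [612.   95.2  94. ] dev [-2.   5.2]
t17.33 [444.7 -95.3 367.9] gz 187.9 [[-0.001, 1.0, 0.0], [1.0, 0.001, 0.0], [0.0, 0.0, -1.0]] w94.0 F0.0 [-0.3  0.  -0.3]
shift [-0.06 -0.03  4.76] grasp pt [444.8 -95.2 187.9]
```

60 is within 1–2 mm. Next, the 125.

```bash
python3 -m crank '[[[-0.06,-0.03,0.5,0,0,0,1],[0,0,0.8,0,0,0,1],[0,0,0.9,0,0,0,1],[0,0,0.9,0,0,0,1],[0,0,0.8,0,0,0,1],[0,0,0.6,0,0,0,0.8],[0,0,0.25,0,0,0,0.6],[0,0,0,0,0,0,-1],[0,0,0,0,0,0,-1],[0,0,0,0,0,0,-1],[0,0,0,0,0,0,-1],[0,0,0,0,0,0,-1],[0,0,0,0,0,0,-1],[0,0,0,0,0,0,-1],[0,0,0,0,0,0,-1],[0,0,0,0,0,0,-1],[0,0,0,0,0,0,-1]]]'
```

```text
t: 18.75
tool_pos: [443.5, -98.3, 225.9]
eef_rot: [0.001, 0.707, 0.707, 0.0]
wrist_force: [-2.1, 0.4, 9.7]
width: 47.7
grip_force: 30.0
```

```bash
python3 -m crank '[[[0,0,-0.2,0,0,0,-1],[0,0,-0.4,0,0,0,-1],[0,0,-0.4,0,0,0,-1],[0,0,-0.2,0,0,0,-1],[0.11,0.2,0,0,0,0,-1],[0.22,0.4,0,0,0,0,-1],[0.33,0.6,0,0,0,0,-1],[0.39,0.7,0,0,0,0,-1],[0.39,0.7,0,0,0,0,-1],[0.39,0.7,0,0,0,0,-1],[0.39,0.7,0,0,0,0,-1],[0.33,0.6,0,0,0,0,-1],[0.28,0.5,0,0,0,0,-1],[0.22,0.4,0,0,0,0,-1],[0.14,0.25,0,0,0,0,-1],[0.09,0.17,0,0,0,0,-1],[0,0,0.2,0,0,0,-1],[0,0,0,0,0,0,-1],[0,0,0,0,0,0,-1]]]'
```

```text
t: 20.33
tool_pos: [620.3, -0.4, 254.6]
eef_rot: [-0.0, 0.708, 0.707, -0.001]
wrist_force: [0.2, 0.0, -1.9]
width: 47.3
grip_force: 30.0
```

```bash
python3 -m crank '[[[0.01,0.01,0.2,0,0,0,-1],[0,0,0.22,0,0,0,-1],[0,0,0.13,0,0,0,-1],[0,0,0.08,0,0,0,-1],[0,0,0.03,0,0,0,-1],[0,0,0,0,0,0,-1],[0,0,0,0,0,0,-1]]]'; python3 -m crank '[[[0,0,0.02,0,0,0,-1],[0,0,0,0,0,0,-1],[0,0,0,0,0,0,-1]]]'
```

```text
t: 20.92
tool_pos: [621.2, 0.5, 235.5]
eef_rot: [-0.0, 0.707, 0.707, 0.0]
wrist_force: [-0.2, 0.8, -1.6]
width: 47.6
grip_force: 30.0
t: 21.17
tool_pos: [621.2, 0.5, 234.9]
eef_rot: [0.0, 0.707, 0.707, 0.0]
wrist_force: [-0.1, -0.1, -1.5]
width: 47.7
grip_force: 30.0
```

```bash
python3 -m crank '[[[0,0,0.03,0,0,0,-1],[0,0,0,0,0,0,-1],[0,0,0,0,0,0,-1]]]'
python3 -m crank '[[[0,0,0.02,0,0,0,-1],[0,0,0,0,0,0,-1],[0,0,0,0,0,0,0.1],[0,0,0,0,0,0,0.2],[0,0,0,0,0,0,0.4],[0,0,0,0,0,0,0.6],[0,0,0,0,0,0,0.8],[0,0,0,0,0,0,1],[0,0,0,0,0,0,1],[0,0,0,0,0,0,1],[0,0,-0.5,0,0,0,1],[0,0,-1,0,0,0,1],[0,0,-1,0,0,0,1],[0,0,-1,0,0,0,1],[0,0,-1,0,0,0,1],[0,0,-0.5,0,0,0,1]]]'
python3 -m crank '[[[-0.3,-0.5,0,0,0,0,1],[-0.7,-0.9,0,0,0,0,1],[-1,-0.9,0,0,0,0,1],[-1,-0.9,0,0,0,0,1],[-1,-0.9,0,0,0,0,1],[-1,-0.8,0,0,0,0,1],[-0.9,-0.7,0,0,0,0,1],[-0.6,-0.5,0,0,0,0,1],[-0.25,-0.2,0,0,0,0,1],[0,0,0,0,0,0,1],[0,0,0,0,0,0,1]]]'
python3 chk.py 125; python3 -c "
from h import *;st(432,-202.5,58)"
```

```text
t: 21.42
tool_pos: [621.3, 0.5, 234.1]
eef_rot: [0.0, 0.707, 0.707, 0.0]
wrist_force: [-0.4, 0.1, -0.7]
width: 47.7
grip_force: 30.0
t: 22.75
tool_pos: [621.3, 1.0, 388.3]
eef_rot: [0.001, 0.707, 0.707, 0.002]
wrist_force: [0.7, -0.6, 1.2]
width: 94.0
grip_force: 0.0
t: 23.67
tool_pos: [432.5, -201.4, 384.1]
eef_rot: [0.0, 0.707, 0.707, 0.0]
wrist_force: [1.0, 0.1, 0.5]
width: 94.0
grip_force: 0.0
top pred [315.5 157.5] seen [315.9 157.6] area 108.125 world [ 6.201e+02 -6.000e-01  1.200e+02] dev [-0.2 -1.1]
side pred [290.5 153.7] seen [290.5 154.5] area 51.25 world [617.7   3.5 111. ] dev [-2.6  3. ]
t23.77 [ 432.9 -200.7  383.7] gz 203.7 [[-0.001, 1.0, 0.001], [1.0, 0.001, 0.0], [0.0, 0.001, -1.0]] w94.2 F0.0 [0.3 0.  0.6]
shift [-0.06 -0.04  4.86] grasp pt [ 433.  -200.7  203.7]
```

```bash
python3 -m crank '[[[-0.06,-0.03,0.5,0,0,0,1],[0,0,0.8,0,0,0,1],[0,0,0.9,0,0,0,1],[0,0,0.9,0,0,0,1],[0,0,0.8,0,0,0,1],[0,0,0.6,0,0,0,1],[0,0,0.35,0,0,0,1],[0,0,0,0,0,0,-1],[0,0,0,0,0,0,-1],[0,0,0,0,0,0,-1],[0,0,0,0,0,0,-1],[0,0,0,0,0,0,-1],[0,0,0,0,0,0,-1],[0,0,0,0,0,0,-1],[0,0,0,0,0,0,-1],[0,0,0,0,0,0,-1],[0,0,0,0,0,0,-1]]]'
```

```text
t: 25.18
tool_pos: [431.4, -203.9, 238.6]
eef_rot: [0.001, 0.707, 0.707, 0.0]
wrist_force: [-0.3, -0.4, 8.9]
width: 60.6
grip_force: 30.0
```

```bash
python3 -m crank '[[[0,0,-0.2,0,0,0,-1],[0,0,-0.4,0,0,0,-1],[0,0,-0.4,0,0,0,-1],[0,0,-0.2,0,0,0,-1],[0.11,0.2,0,0,0,0,-1],[0.23,0.4,0,0,0,0,-1],[0.34,0.6,0,0,0,0,-1],[0.43,0.75,0,0,0,0,-1],[0.43,0.75,0,0,0,0,-1],[0.43,0.75,0,0,0,0,-1],[0.43,0.75,0,0,0,0,-1],[0.37,0.65,0,0,0,0,-1],[0.35,0.6,0,0,0,0,-1],[0.26,0.45,0,0,0,0,-1],[0.2,0.35,0,0,0,0,-1],[0.12,0.2,0,0,0,0,-1],[0.05,0.08,0,0,0,0,-1],[0,0,0.2,0,0,0,-1],[0,0,0,0,0,0,-1],[0,0,0,0,0,0,-1]]]'
```

```text
t: 26.85
tool_pos: [626.5, -92.0, 267.3]
eef_rot: [-0.0, 0.708, 0.707, -0.0]
wrist_force: [0.7, -0.2, -2.9]
width: 60.4
grip_force: 30.0
```

```bash
python3 -m crank '[[[0.01,0.01,0.2,0,0,0,-1],[0,0,0.2,0,0,0,-1],[0,0,0.13,0,0,0,-1],[0,0,0.08,0,0,0,-1],[0,0,0.03,0,0,0,-1],[0,0,0,0,0,0,-1],[0,0,0,0,0,0,-1]]]'; python3 -m crank '[[[0,0,0.03,0,0,0,-1],[0,0,0,0,0,0,-1],[0,0,0,0,0,0,-1]]]'
```

```text
t: 27.43
tool_pos: [627.5, -91.0, 248.7]
eef_rot: [-0.0, 0.707, 0.707, 0.0]
wrist_force: [0.0, -0.7, -3.1]
width: 60.5
grip_force: 30.0
t: 27.68
tool_pos: [627.4, -91.1, 247.8]
eef_rot: [0.0, 0.707, 0.707, 0.0]
wrist_force: [0.6, 0.7, -3.8]
width: 60.6
grip_force: 30.0
```

```bash
python3 -m crank '[[[0,0,0.04,0,0,0,-1],[0,0,0,0,0,0,-1],[0,0,0,0,0,0,-1]]]'
```

```text
t: 27.93
tool_pos: [627.5, -91.0, 246.7]
eef_rot: [0.0, 0.707, 0.707, 0.0]
wrist_force: [-0.6, 0.1, -0.9]
width: 60.5
grip_force: 30.0
```

```bash
python3 -m crank '[[[0,0,0.01,0,0,0,-1],[0,0,0,0,0,0,-1],[0,0,0,0,0,0,0.3],[0,0,0,0,0,0,0.4],[0,0,0,0,0,0,0.6],[0,0,0,0,0,0,0.8],[0,0,0,0,0,0,1],[0,0,0,0,0,0,1],[0,0,0,0,0,0,1],[0,0,0,0,0,0,1],[0,0,-0.5,0,0,0,1],[0,0,-1,0,0,0,1],[0,0,-1,0,0,0,1],[0,0,-1,0,0,0,1],[0,0,-1,0,0,0,1],[0,0,-0.5,0,0,0,1]]]'
python3 -m crank '[[[-0.3,-0.5,0,0,0,0,1],[-0.7,-0.9,0,0,0,0,1],[-1,-0.9,0,0,0,0,1],[-1,-0.9,0,0,0,0,1],[-1,-0.9,0,0,0,0,1],[-1,-0.8,0,0,0,0,1],[-0.9,-0.7,0,0,0,0,1],[-0.6,-0.5,0,0,0,0,1],[-0.25,0,0,0,0,0,1],[0,0,0,0,0,0,1],[0,0,0,0,0,0,1]]]'
for b in 30 60 125 250; do python3 chk.py $b; done
python3 -c "
import cv2,numpy as np
a=cv2.imread('pics/top_250.png')[110:200,210:390];b=cv2.imread('pics/side_250.png')[110:260,200:380]
cv2.imwrite('pics/fin.png',np.vstack([cv2.resize(a,(480,240)),cv2.resize(b,(432,360)) if 0 else cv2.resize(b,(480,360))]))"
```

```text
t: 29.27
tool_pos: [627.6, -90.6, 401.3]
eef_rot: [0.002, 0.707, 0.707, 0.001]
wrist_force: [0.0, 0.5, 0.1]
width: 94.3
grip_force: 0.0
t: 30.18
tool_pos: [444.8, -292.8, 396.9]
eef_rot: [0.0, 0.707, 0.707, 0.0]
wrist_force: [-0.8, 0.7, 0.5]
width: 94.3
grip_force: 0.0
top pred [246.7 165.2] seen [247.8 165.7] area 56.4375 world [606.1 180.3  87. ] dev [-1.4 -2.7]
side pred [245.9 198.5] seen [245.8 199.6] area 37.5625 world [604.4 186.   79.5] dev [-3.1  3. ]
top pred [281.4 161.4] seen [281.4 161.4] area 75.0 world [614.  90. 102.] dev [-0. -0.]
side pred [269.9 175. ] seen [269.1 176.2] area 41.4375 world [611.9  95.1  94. ] dev [-2.1  5.1]
top pred [315.5 157.5] seen [315.9 157.6] area 105.9375 world [ 6.2e+02 -6.0e-01  1.2e+02] dev [-0.3 -1.1]
side pred [290.5 153.7] seen [290.4 154.5] area 49.1875 world [617.8   3.8 111. ] dev [-2.5  3.3]
top pred [351.8 152.9] seen [352.  153.3] area 142.9375 world [625.9 -92.2 146. ] dev [-0.9 -0.5]
side pred [309.7 131.5] seen [309.8 132.2] area 60.8125 world [623.9 -88.3 136. ] dev [-2.9  3.4]
```

View pics/fin.png

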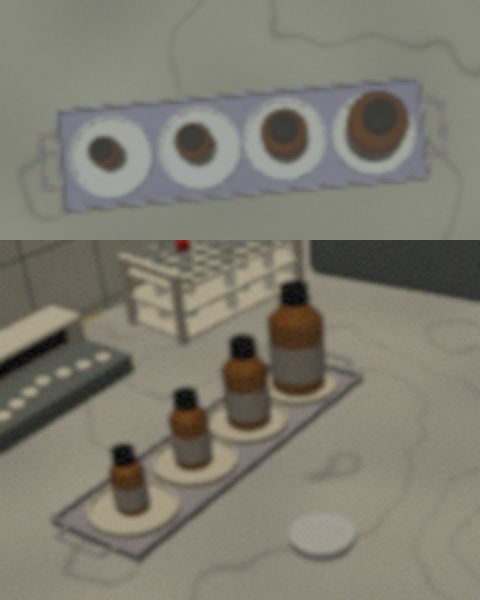

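All four bottles stand upright near the middle of their saucers, in size order (top crop: caps at (105,150), (195,140), (287,125), (378,115)). The gripper is clear, so I'm handing in.

```bash
python3 -c "
from cell import job_done;print(job_done())"
```

```text
the job is handed in; nothing more can be done
None
```

All four bottles stand upright on their saucers, within about 3 mm of centre by camera, ordered smallest (microscope end) to largest; job handed in at about 31 s of the 102 s limit, verdict not shown.

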